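# Clear the catch tray, then hold the knob press at its glue mark

## Task

Collect the two finished drawer knobs from the catch tray of the lever press into the grey parts tote. Then bring the press lever down until it is level, in line with the long line of the quadrant, so that the ram clamps the freshly glued knob in the nest; do not force it far past that line. Finish while still holding the lever steady there, without letting go, and leave the clear case and the roll of masking tape where they are.

Things in the scene. Friction and masses are not known exactly. Their poses are not given: they have to be found in the camera images.
- press: Grey bench lever press, fixed; catch tray at its left. Origin: underside centre of its 200 x 150 x 22 mm base; +x away from the robot, +y to the catch tray, +z up. Head: x -54 to 92, y -31 to 31, top 213 mm up; ram at x -30, y 0, its top 255 mm up. The lever swings at the right, in the plane y = -53; beside it on the head a quadrant has short lines and one long line, level with the pivot.
- catch_tray (a point): Centre of the inner floor (2.5 mm above the table) of the sheet-metal catch tray fixed left of the press; axes as the press; 180 x 180 mm outside, walls 2.5 mm thick with a 5 mm rolled rim, rim top 25 mm above the table. The chute from the press ends over its right side, 72 mm right of this point, 25 mm high.
- knob_near: Finished turned wooden drawer knob, 30 mm high, about 30 g, standing on its flat face with its brass insert up, in the half of the catch tray nearer the robot. Origin: centre of the face it stands on, +z to the insert. Round head 28 mm diameter, with straight sides from 3 to 14 mm above the face; stem 19 mm diameter above that to 28 mm.
- knob_far: Second finished knob, same shape, in the half of the catch tray farther from the robot. At least 35 mm between the two knobs.
- knob_press: Freshly glued knob of the same shape, standing in the black sprung nest under the ram of the press; it stays there.
- tote: Open grey plastic parts tote, 150 x 250 (with end grips) x 68 mm, fixed; left or right of the press. Origin: centre of its underside; +y along its long side, +z up. Inside 144 x 224 mm, flat inner floor 7 mm up, rim top 68 mm up.
- ram: Steel ram of the press, 22 mm square, with a round pad 24 mm wide at its lower end. Origin: centre of the pad's underside, z up. The pinion drives it down 20 mm per rad of lever; it meets the knob in the nest at about 0.5 rad of lever, and from there the nest's spring resists (4 N per mm).
- lever (a joint): Lever angle, rad: 0 = at rest, ball up, the lever 0.80 rad (46 degrees) above level; grows as the ball is brought down towards the robot; 0.80 = level with the long line; stop at 1.2. A return spring lifts it back whenever it is let go. Holding it level takes about 9 N down at the ball.
- ball (a point): Centre of the black ball, 32 mm diameter, at the end of the lever (a 12 mm steel rod); 160 mm from the pivot. The ball moves on an arc in the press's x-z plane: at rest 111 mm in front of (press -x) and 115 mm above the pivot, at level 160 mm in front of it and at its height.
- lever_pivot (a point): Pivot of the lever, on the right side of the press head, 170 mm above the table; the lever turns about the press's y axis.
- clear_case: Closed flat clear plastic case, 151 x 218 x 38 mm, loose; on the other side of the press from the tote. Leave it. Origin: centre of its underside.
- masking_roll: Roll of masking tape, 100 mm across, 25 mm high, lying on the table in front of the press. Leave it. Origin: centre of its underside.

How it is judged:
On the way, in this order (a step that is already met when the one before it is completed fails the run):
1. both finished knobs lie on the floor of the tote (x of knob_near in the frame of tote between -0.07 and 0.07 m and y of knob_near in the frame of tote between -0.11 and 0.11 m and z of each of knob_near, knob_far in the frame of tote below 0.03 m and x of knob_far in the frame of tote between -0.07 and 0.07 m and y of knob_far in the frame of tote between -0.11 and 0.11 m), for 0.2 s.
2. the lever is held level, the ram clamping the glued knob (value of joint lever between 0.7 and 0.9 rad and contact force between ram and knob_press above 8 N), for 0.5 s.
At the end, for the whole second after the job is handed in: The robot is still holding the lever, steady, within 0.10 rad (6 degrees) of level (joint value 0.70 to 0.90); the ram presses on the glued knob in the nest with more than 8 N; both finished knobs rest in the tote (origins inside its walls and less than 30 mm above its underside) (all of step 1 and all of step 2 and velocity of joint lever between -0.1 and 0.1 rad/s and contact force between any of the fingers, the arm and press above 2 N and linear speed of each of knob_near, knob_far below 0.03 m/s); the arm keeps its last pose, push and grip.
It fails at once if the lever is forced far past the long line (more than 0.25 rad below level) (value of joint lever above 1.05 rad).
It fails at once if the clear case is pushed away (more than 30 mm) (distance of clear_case from where it was at the start of the episode above 0.03 m).
It fails at once if the roll of tape is pushed away (more than 30 mm) (distance of masking_roll from where it was at the start of the episode above 0.03 m).
It also fails if it takes over 72 s, if anything falls off the work surface, if the arm or the gripper's body presses on something with over 40 N, if the wrist force passes 120 N, or if a joint passes its speed limit or range.

## Robot

A 6-joint arm with a two-finger parallel gripper is mounted at the origin on a cart in front of the work surface, level with it; the furniture and walls round the work are solid. World frame = base frame: x ahead of the robot, y to its left, z up, the work surface at z = 0. Lengths are in m, angles in rad, forces in N, time in s.
With the tool pointing down it reaches from about 0.35 to 0.85 m from the base axis. Payload 8.1 kg.
Tool frame: the origin (TCP) lies at the very end of the fingers, on their centre line; the grasp point (between the pads) lies 19 mm behind it (env.pinch_z is the distance from the TCP to the grasp point, in m); z points along the fingers, y is the line along which they close (so a half turn about z gives the same grasp; the last joint's range is limited). The gripper opens to 93 mm and grips with 3 to 60 N. Pads are 15 mm wide; open, the fingers measure 128 mm over their backs; the gripper's body (75 mm by 188 mm) begins 65 mm behind the grasp point.
Start: joints at [1.218, 0.13, 1.488, -0, 1.523, -0.085], TCP at [0.159, 0.579, 0.196] pointing down, gripper open.
Joint ranges: [-2.96, 2.96], [-0.89, 2.26], [0.02, 2.5], [-1.34, 4.48], [0, 2.73], [-2.66, 2.66]. Speed limits (rad/s): [2.39, 2.39, 2.79, 3.14, 3.14, 3.14].

## Interface

Orientations are given as [roll, pitch, yaw] about the fixed x, y, z axes, in that order (R = Rz(yaw) Ry(pitch) Rx(roll)).
In Python, from plant import env, optics gives the robot as it stands. The module is installed in compiled form; this text tells all that it offers.
- The arm moves only by the tool play_rows, never from a script. Its argument "moves" is a list of rows, each a list of 5 numbers: the shift along the tool's x, y, z in mm, then the turn about the tool's z in rad, then the opening, from 0 (shut) to 1 (fully open). A call has 1 to 20 rows; each row shifts and turns the commanded pose from where the row before left it, along the tool's axes as they then stand; what a row does not reach is not made up. A row lasts 1/8 s, in which the tool goes at most 62.5 mm and 10.7 degrees, less where a joint would pass 70% of its speed; a pose out of reach is approached as far as the arm can. A call is refused whole if a number of a shift passes 62.5 or a number of a turn 0.188, either way. A call with a gripper value outside its range is refused whole. The fingers move at their own pace and stop on an object; "grip_force" is the grip in N (left out, the last holds). Time passes only in rows, so rows that do not move let the fingers close. It gives the time, the measured TCP pose, the force, the opening and the grip force at its end, in the units of the state.
- env.state(): the state, without advancing time (a new reading comes with each control period).
- optics.snapshot(name): name is "scene" or "top" or "wrist"; returns (picture, depth): 400x640x3 uint8, red, green, blue; 400x640 float32, m along the optical axis (not along the pixel's ray), 0 where there is no reading.
- optics.calibration(name): a dict with "camera_matrix" (3x3 intrinsics, pixels), "distortion" ([k1, k2, p1, p2, k3] as OpenCV has them; the pictures are not rectified), "extrinsics" (4x4, takes a point from world to camera coordinates); the wrist camera has in their place "mount" (4x4, takes a point from camera to tool coordinates, whose origin is the TCP and whose axes are the flange's). Camera axes: x right, y down, z forward; pixel columns grow to the right and rows downward; lengths in m; the calibration is good to about 2 mm. A picture is of the moment at which its call begins: read the wrist's pose just before it. calibration takes no time and is no camera call.
- env.finish_job(): hands the job in; it is judged then, once.
The state is a dict: "t": time; "joints": joint angles; "qvel": joint speeds; "tau": joint torques, N m; "tool_pos": TCP position; "eef_rot": TCP orientation; "ft_force": force on the tool from outside, world axes, zero at the start; "torque": the same for the moment, N m; "width": finger opening in m; "finger_force": force on a finger pad.
Only numpy, scipy, OpenCV 4.12 (cv2) and the standard library are available. Lean on these libraries where they do the work, as an engineer would, in place of code of your own. Each camera call takes 0.05 s, during which the arm holds its last target. There are 200 camera calls.

## Working session

There is one attempt and no reset: what is moved stays moved. The work goes in short steps, Python scripts to look and compute and a tool call to move; the robot and the scene stay as the last step left them, time stands still between calls to the robot, and variables do not carry over. Pictures are saved under pics/ and viewed, at most 10 in all, crops included, and the job is handed in when it is done.

Besides the shell and the picture viewer there is one more tool, called after ">>>" in YAML: its name, and indented under it one key for each argument. play_rows: Moves the arm, as the interface text tells. Its arguments: {"type":"object","properties":{"moves":{"type":"array"},"grip_force":{"type":"number"}},"required":["moves"]}

```bash
mkdir -p pics; cat > h.py <<'E'
import numpy as np, cv2
from plant import env, optics
def cal(n):
    c=optics.calibration(n); return np.array(c["camera_matrix"]),np.array(c["distortion"]),c
def cloud(n,depth):
    K,d,c=cal(n); h,w=depth.shape
    u,v=np.meshgrid(np.arange(w),np.arange(h))
    p=cv2.undistortPoints(np.stack([u,v],-1).reshape(-1,1,2).astype(float),K,d).reshape(h,w,2)
    P=np.dstack([p*depth[...,None],depth])
    T=np.linalg.inv(np.array(c["extrinsics"]))
    W=P@T[:3,:3].T+T[:3,3]; W[depth==0]=np.nan
    return W
E
python3 - <<'E'
from h import *
for n in ["scene","top"]:
    p,d=optics.snapshot(n); np.savez(n,p=p,d=d); cv2.imwrite(f"pics/{n}.png",p[...,::-1])
    print(n,np.round(np.linalg.inv(np.array(optics.calibration(n)["extrinsics"])),3).tolist())
print(env.state()); print(optics.calibration("wrist")["mount"])
E
```

```text
scene [[0.833, -0.29, 0.471, 0.02], [-0.553, -0.435, 0.711, -0.795], [-0.001, -0.853, -0.523, 0.788], [0.0, 0.0, 0.0, 1.0]]
top [[-0.0, -0.998, 0.066, 0.476], [-1.0, 0.001, 0.018, 0.001], [-0.018, -0.066, -0.998, 1.578], [0.0, 0.0, 0.0, 1.0]]
{'t': 0.1, 'joints': array([ 1.21758441e+00,  1.31093595e-01,  1.48918510e+00,  1.23874163e-05,
        1.52298060e+00, -8.54348270e-02]), 'qvel': array([ 0.00063131, -0.00184652, -0.00013014,  0.00133667,  0.00011671,
        0.00109844]), 'tau': array([ 1.73945336e-03, -5.61336422e+01, -4.93100202e+01,  7.70903192e-02,
        2.88720924e-02, -4.48709230e-07]), 'tool_pos': array([0.15855551, 0.57809951, 0.19547953]), 'eef_rot': array([-3.13993315e+00, -1.54543125e-04,  2.87381483e+00]), 'ft_force': array([-0.75234993, -0.88444297, -1.14026508]), 'torque': array([-0.01825575,  0.00075867, -0.00135069]), 'finger_force': 0.0, 'width': 0.09272251606562935}
[[ 4.28812433e-05 -9.60236113e-01 -2.79189192e-01  7.69767532e-02]
 [ 9.99999967e-01 -2.91733393e-05  2.53930087e-04 -2.50681782e-04]
 [-2.51977721e-04 -2.79189194e-01  9.60236081e-01 -1.87694025e-01]
 [ 0.00000000e+00  0.00000000e+00  0.00000000e+00  1.00000000e+00]]
```

View pics/scene.png

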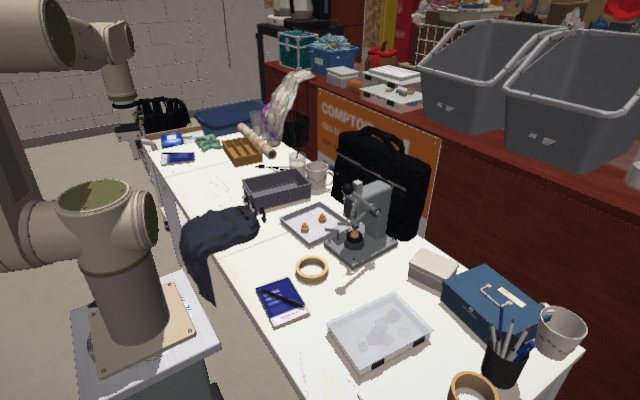

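View pics/top.png

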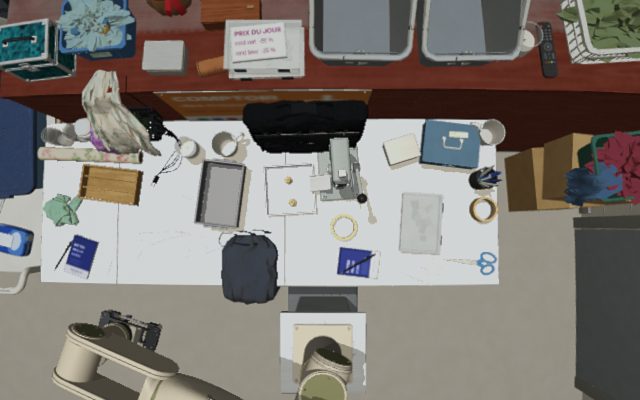

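The top view shows the tote around (221,193), the tray around (291,190) with knobs near (289,181) and (293,202), the press near (340,168), the ball at (362,199) and the roll at (344,227). In the scene view the knobs are near (322,217) and (305,228), and the ball is near (347,188).

```bash
python3 - <<'E'
from h import *
z=np.load("top.npz");p=z["p"];W=cloud("top",z["d"])
hsv=cv2.cvtColor(p,cv2.COLOR_RGB2HSV)
def blobs(W,m,box,mn=5):
    b=np.zeros(m.shape,np.uint8);x0,x1,y0,y1=box;b[y0:y1,x0:x1]=m[y0:y1,x0:x1]
    n,l,s,c=cv2.connectedComponentsWithStats(b)
    for i in range(1,n):
        if s[i,4]>=mn:
            q=W[l==i]; print(np.round(c[i],1),s[i],"med",np.round(np.nanmedian(q,0),3),"max z",np.round(np.nanmax(q[:,2]),3),"rng",np.round(np.nanmin(q,0),3),np.round(np.nanmax(q,0),3))
wood=(hsv[...,1]>80)&(hsv[...,0]<28)&(hsv[...,2]>90)
print("knobs top");blobs(W,wood,(265,318,165,217))
dark=(p.max(-1)<50)
print("ball top");blobs(W,dark,(350,375,185,212))
print("roll");blobs(W,wood,(325,365,210,245),30)
# tote rim from depth
m=(W[...,2]>.055)&(W[...,2]<.08)
b=np.zeros(m.shape,np.uint8);b[150:235,190:250]=m[150:235,190:250]
n,l,s,c=cv2.connectedComponentsWithStats(b)
q=W[(l>0)]
r=cv2.minAreaRect(q[:,:2].astype(np.float32)*1000);print("tote",r,len(q))
# tray rim
m=(W[...,2]>.015)&(W[...,2]<.032); b=np.zeros(m.shape,bool);b[160:222,258:318]=m[160:222,258:318]
q=W[b];print("tray",cv2.minAreaRect(q[:,:2].astype(np.float32)*1000),len(q))
# press head top
m=np.abs(W[...,2]-.213)<.008; b=np.zeros(m.shape,bool);b[130:205,315:362]=m[130:205,315:362]
q=W[b];print("head",cv2.minAreaRect(q[:,:2].astype(np.float32)*1000),len(q))
z2=np.load("scene.npz");ps=z2["p"];Ws=cloud("scene",z2["d"]);hs=cv2.cvtColor(ps,cv2.COLOR_RGB2HSV)
print("knobs scene");blobs(Ws,(hs[...,1]>80)&(hs[...,0]<28)&(hs[...,2]>90),(285,345,205,240))
print("ball scene");blobs(Ws,(ps.max(-1)<50),(338,358,178,197))
big=np.hstack([cv2.resize(p[130:240,190:380],None,fx=4,fy=4,interpolation=cv2.INTER_CUBIC)])
cv2.imwrite("pics/c1.png",big[...,::-1])
cv2.imwrite("pics/c2.png",cv2.resize(ps[165:275,270:420],None,fx=5,fy=5,interpolation=cv2.INTER_CUBIC)[...,::-1])
E
```

```text
knobs top
[288.4 179.8] [286 177   6   6  27] med [0.639 0.127 0.029] max z 0.037 rng [0.632 0.117 0.013] [0.652 0.135 0.037]
[292.5 202. ] [289 200   7   6  25] med [0.558 0.109 0.027] max z 0.038 rng [0.547 0.102 0.015] [0.566 0.124 0.038]
ball top
[361.4 198. ] [357 194  10   9  57] med [ 0.555 -0.116  0.296] max z 0.302 rng [ 0.543 -0.132  0.288] [ 0.568 -0.104  0.302]
roll
tote ((594.737060546875, 381.7103576660156), (313.0623779296875, 198.64549255371094), 2.367708206176758) 584
tray ((606.3055419921875, 121.02888488769531), (185.22158813476562, 189.60768127441406), 3.8383431434631348) 356
head ((688.439453125, -47.842308044433594), (190.20211791992188, 144.35025024414062), 0.3224319517612457) 882
knobs scene
[321.9 217.7] [319 214   7   8  46] med [0.636 0.119 0.019] max z 0.032 rng [0.627 0.111 0.008] [0.65  0.132 0.032]
[304.2 227.2] [301 223   7   9  52] med [0.553 0.104 0.02 ] max z 0.035 rng [0.543 0.096 0.009] [0.567 0.121 0.035]
ball scene
[345.2 185.8] [338 178  20  19 261] med [0.74  0.118 0.138] max z 0.301 rng [ 0.539 -0.139  0.054] [0.76  0.182 0.301]
```

View pics/c1.png

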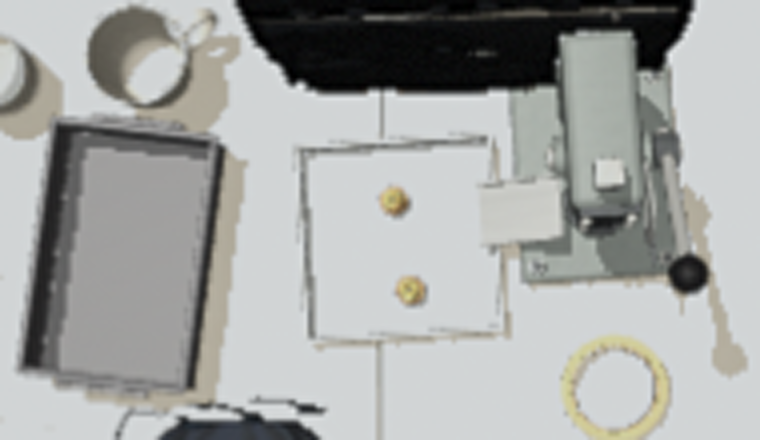

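View pics/c2.png

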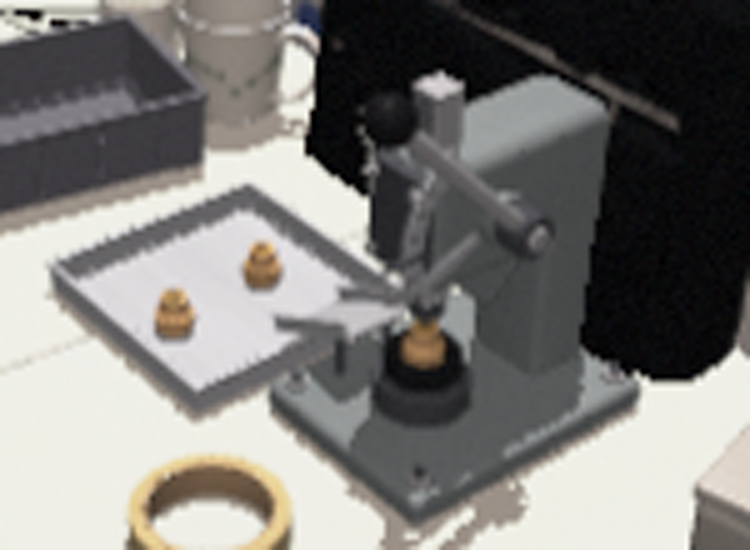

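The crops show two upright knobs clear of walls and chute. The ball (crop 690,270) stands well in front of the head, and the press is yawed about +4°. Next come the tote floor, the height of the black bag and the first move.

```bash
cat >> h.py <<'E'
from scipy.spatial.transform import Rotation as R
def shift(target,turn=0.):
    """tool-frame shift (mm) to target after turning by 'turn' about tool z"""
    s=env.state(); r=R.from_euler("xyz",s["eef_rot"])*R.from_euler("z",turn)
    return np.round(r.inv().apply(np.array(target)-s["tool_pos"])*1000,1)
E
python3 - <<'E'
from h import *
z=np.load("top.npz");p=z["p"];W=cloud("top",z["d"])
b=W[150:235,190:250].reshape(-1,3); b=b[(b[:,2]>.003)&(b[:,2]<.012)&(abs(b[:,1]-.38)<.09)]
f=W[155:232,197:246]; 
print("tote floor samples",[np.round(W[v,u],3).tolist() for v,u in [(195,222),(170,213),(170,240),(222,203),(222,235)]])
print("bag max z",np.nanmax(W[230:305,220:280,2]), "left region max", np.nanmax(W[150:300,60:260,2]))
print("table",np.round(W[215,300],3), "pivot region", np.round(W[164,357],3), "ram top",np.round(W[173,342],3),"roll",np.round(W[217,344],3))
s=shift([.58,.118,.20],-.33);print(s)
E
```

```text
tote floor samples [[0.585, 0.377, 0.006], [0.68, 0.413, 0.008], [0.68, 0.311, 0.003], [0.484, 0.449, 0.005], [0.484, 0.314, 0.069]]
bag max z 0.0729164198074399 left region max 0.227439130130773
table [0.511 0.084 0.005] pivot region [ 0.676 -0.114  0.179] ram top [ 0.637 -0.061  0.253] roll [ 0.503 -0.079 -0.   ]
[-392.  -485.4   -4.1]
```

>>> play_rows:
  moves:
    - [0,0,-25,-0.165,0.6]
    - [0,0,-25,-0.165,0.6]
    - [-32,-40,0,0,0.6]
    - [-33,-40,0,0,0.6]
    - [-33,-40,0,0,0.6]
    - [-33,-41,0,0,0.6]
    - [-33,-41,0,0,0.6]
    - [-33,-41,0,0,0.6]
    - [-33,-41,0,0,0.6]
    - [-33,-41,0,0,0.6]
    - [-33,-40,0,0,0.6]
    - [-33,-40,0,0,0.6]
    - [-33,-40,0,0,0.6]
    - [-30,-40,0,0,0.6]
    - [0,0,30,0,0.6]
    - [0,0,30,0,0.6]
    - [0,0,20,0,0.6]
    - [0,0,0,0,0.6]
    - [0,0,0,0,0.6]
  grip_force: 30

```text
t: 2.48
tool_pos: [0.5807, 0.1192, 0.1677]
eef_rot: [3.142, 0.002, -3.079]
ft_force: [0.6, 0.0, 0.6]
width: 0.0557
finger_force: 0.0
```

```bash
python3 - <<'E'
from h import *
s=env.state();print(s["t"],s["tool_pos"],s["eef_rot"],s["width"])
T=np.eye(4);T[:3,:3]=R.from_euler("xyz",s["eef_rot"]).as_matrix();T[:3,3]=s["tool_pos"]
p,d=optics.snapshot("wrist");cv2.imwrite("pics/w1.png",p[...,::-1])
K,D,c=cal("wrist");T=T@np.array(c["mount"])
hs=cv2.cvtColor(p,cv2.COLOR_RGB2HSV)
m=((hs[...,1]>80)&(hs[...,0]<28)&(hs[...,2]>80)).astype(np.uint8)
n,l,st,ce=cv2.connectedComponentsWithStats(m)
for i in range(1,n):
    if st[i,4]>150:
        v,u=np.where(l==i); q=cv2.undistortPoints(np.stack([u,v],-1).reshape(-1,1,2).astype(float),K,D).reshape(-1,2)
        P=np.c_[q,np.ones(len(q))]*d[v,u][:,None]; W=P@T[:3,:3].T+T[:3,3]
        hi=W[W[:,2]>.024]
        a,b=(W.min(0)+W.max(0))/2,np.median(hi,0) if len(hi) else None
        print(ce[i].round(),st[i],"mid",a.round(4),"top",np.round(b,4) if b is not None else b,"zmax",W[:,2].max().round(3), "target shift",shift([*a[:2],.006]))
E
```

```text
2.475 [0.58070162 0.11916026 0.16769679] [ 3.14154362e+00  1.52147028e-03 -3.07915212e+00] 0.055729168236269166
[96. 46.] [  43    0  118  101 4398] mid [ 0.4722 -0.0062  0.179 ] top [ 0.4709 -0.0802  0.0244] zmax 0.355 target shift [ 116.8 -118.4  161.9]
[308. 157.] [295 143  27  29 565] mid [0.5377 0.1109 0.1817] top [0.5574 0.1109 0.0304] zmax 0.355 target shift [ 44.2  -5.6 162.1]
[318. 236.] [306 223  25  28 510] mid [0.5771 0.126  0.1811] top [0.6392 0.1254 0.0305] zmax 0.355 target shift [  3.9   6.9 162.2]
[111. 241.] [ 91 225  38  34 818] mid [0.5771 0.0161 0.2051] top [ 0.6329 -0.0565  0.0681] zmax 0.355 target shift [  10.8 -102.7  162.1]
[177. 336.] [172 301  16  68 453] mid [0.5554 0.088  0.2907] top [0.5523 0.088  0.2932] zmax 0.296 target shift [ 28.  -29.6 162.1]
[453. 338.] [445 303  14  66 419] mid [0.5311 0.1307 0.3208] top [0.549  0.1458 0.2936] zmax 0.355 target shift [ 49.5  14.5 162.1]
[423. 394.] [ 189  385  406   15 3567] mid [0.5326 0.1335 0.3258] top [0.5574 0.1453 0.3001] zmax 0.355 target shift [ 47.8  17.2 162.1]
```

View pics/w1.png

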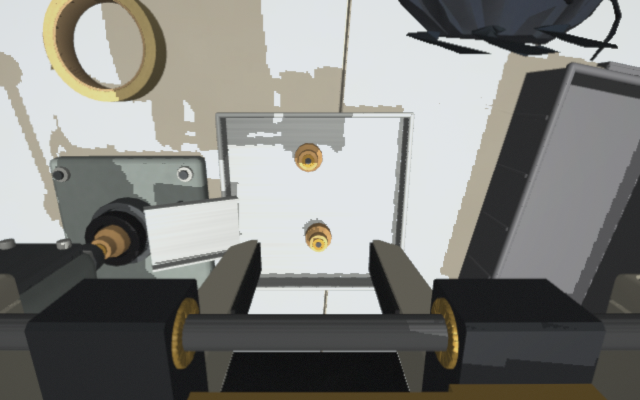

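The wrist picture shows the knobs at (308,157) and (318,236), matching the top view to about 2 mm, with room for the fingers. I take the far one first.

>>> play_rows:
  moves:
    - [-30,1,0,0,0.6]
    - [-29,1.5,0,0,0.6]
    - [0,0,40,0,0.6]
    - [0,0,40,0,0.6]
    - [0,0,35,0,0.6]
    - [0,0,25,0,0.6]
    - [0,0,14,0,0.6]
    - [0,0,7,0,0.6]
    - [0,0,0,0,0.6]
    - [0,0,0,0,0.1]
    - [0,0,0,0,0.1]
    - [0,0,0,0,0.1]
    - [0,0,0,0,0.1]
    - [0,0,0,0,0.1]
  grip_force: 20

```text
t: 4.28
tool_pos: [0.6389, 0.1252, 0.0056]
eef_rot: [3.142, 0.0, -3.079]
ft_force: [0.4, 1.3, 1.2]
width: 0.017
finger_force: 20.0
```

>>> play_rows:
  moves:
    - [0,0,-15,0,0.1]
    - [0,0,-35,0,0.1]
    - [0,0,-40,0,0.1]
    - [0,0,-40,0,0.1]
    - [-1,40,0,0,0.1]
    - [-1,41,0,0,0.1]
    - [-1,41,0,0,0.1]
    - [-1,41,0,0,0.1]
    - [-1,40,0,0,0.1]
    - [-1,40,0,0,0.1]
    - [0,0,0,0,0.1]
    - [0,0,40,0,0.1]
    - [0,0,40,0,0.1]
    - [0,0,25,0,0.1]
    - [0,0,13,0,0.1]
    - [0,0,0,0,0.1]
    - [0,0,0,0,0.1]

```text
t: 6.4
tool_pos: [0.631, 0.3683, 0.0195]
eef_rot: [3.141, 0.002, -3.08]
ft_force: [0.6, 0.2, -0.7]
width: 0.0165
finger_force: 20.0
```

>>> play_rows:
  moves:
    - [0,0,5,0,0.1]
    - [0,0,0,0,0.1]
    - [0,0,0,0,0.5]
    - [0,0,0,0,0.5]
    - [0,0,0,0,0.5]
    - [0,0,-35,0,0.5]
    - [0,0,-40,0,0.5]
    - [0,0,-50,0,0.6]
    - [15,-42,0,0,0.6]
    - [15,-42,0,0,0.6]
    - [15,-42,0,0,0.6]
    - [15,-42,0,0,0.6]
    - [15,-42,0,0,0.6]
    - [14.5,-42,0,0,0.6]
    - [0,0,0,0,0.6]
    - [0,0,40,0,0.6]
    - [0,0,40,0,0.6]
    - [0,0,0,0,0.6]
    - [0,0,0,0,0.6]

```text
t: 8.78
tool_pos: [0.5571, 0.1116, 0.059]
eef_rot: [3.141, 0.001, -3.079]
ft_force: [1.4, 0.3, -0.1]
width: 0.0558
finger_force: 0.0
```

>>> play_rows:
  moves:
    - [0,0,30,0,0.6]
    - [0,0,16,0,0.6]
    - [0,0,7,0,0.6]
    - [0,0,0,0,0.6]
    - [0,0,0,0,0.1]
    - [0,0,0,0,0.1]
    - [0,0,0,0,0.1]
    - [0,0,0,0,0.1]
    - [0,0,-15,0,0.1]
    - [0,0,-35,0,0.1]
    - [0,0,-40,0,0.1]
    - [0,0,-40,0,0.1]
    - [-2,45,0,0,0.1]
    - [-2,45,0,0,0.1]
    - [-2,45,0,0,0.1]
    - [-2,45,0,0,0.1]
    - [-1,45,0,0,0.1]
    - [-1,45,0,0,0.1]
    - [0,0,0,0,0.1]
    - [0,0,0,0,0.1]

```text
t: 11.28
tool_pos: [0.5493, 0.3806, 0.1349]
eef_rot: [-3.141, 0.0, -3.079]
ft_force: [-1.0, 0.2, -0.1]
width: 0.0166
finger_force: 20.0
```

>>> play_rows:
  moves:
    - [0,0,40,0,0.1]
    - [0,0,40,0,0.1]
    - [0,0,25,0,0.1]
    - [0,0,15,0,0.1]
    - [0,0,0,0,0.1]
    - [0,0,0,0,0.1]
    - [0,0,0,0,0.5]
    - [0,0,0,0,0.5]
    - [0,0,0,0,0.5]
    - [0,0,-35,0,0.5]
    - [0,0,-45,0,0.5]
    - [0,0,-50,0,0.5]
    - [0,0,-50,0,0.5]
    - [0,0,-50,0,0.7]
    - [0,0,-50,0,0.7]
    - [0,0,-50,0,0.7]
    - [0,0,0,0,0.7]
    - [0,0,0,0,0.7]

```text
t: 13.52
tool_pos: [0.5492, 0.381, 0.3438]
eef_rot: [-3.141, -0.0, -3.079]
ft_force: [0.0, 0.5, -1.0]
width: 0.065
finger_force: 0.0
```

```bash
python3 - <<'E'
from h import *
s=env.state();print(s["t"],s["tool_pos"],s["eef_rot"])
p,d=optics.snapshot("top");W=cloud("top",d)
cv2.imwrite("pics/t2.png",cv2.resize(p[130:240,190:380],None,fx=4,fy=4,interpolation=cv2.INTER_CUBIC)[...,::-1])
def ball(n,p,W,box):
    K,D,c=cal(n);x0,x1,y0,y1=box
    m=np.zeros(p.shape[:2],np.uint8);m[y0:y1,x0:x1]=(p[y0:y1,x0:x1].max(-1)<60)&(W[y0:y1,x0:x1,2]>.26)
    v,u=np.where(m);q=cv2.undistortPoints(np.array([[[ (u.min()+u.max())/2,(v.min()+v.max())/2]]],float),K,D).ravel()
    T=np.linalg.inv(np.array(c["extrinsics"]));return T[:3,3],T[:3,:3]@np.array([*q,1]),len(u),np.nanmedian(W[m>0],0)
o,r,n,md=ball("top",p,W,(345,380,180,215)); t=(.285-o[2])/r[2];print("top ball at z.285",(o+t*r).round(4),n,md.round(3))
z=np.load("scene.npz");Ws=cloud("scene",z["d"])
o2,r2,n2,md2=ball("scene",z["p"],Ws,(338,356,178,198));t=(.285-o2[2])/r2[2];print("scene ball at z.285",(o2+t*r2).round(4),n2,md2.round(3))
A=np.stack([r,-r2],1);k=np.linalg.lstsq(A,o2-o,rcond=None)[0];print("triang",(o+k[0]*r).round(4),(o2+k[1]*r2).round(4))
E
```

```text
13.525 [0.5492291  0.38103778 0.34383729] [-3.14141135e+00 -3.20041953e-04 -3.07930120e+00]
top ball at z.285 [ 0.5562 -0.1187  0.285 ] 60 [ 0.555 -0.119  0.296]
scene ball at z.285 [ 0.5546 -0.1229  0.285 ] 100 [ 0.549 -0.131  0.291]
triang [ 0.5563 -0.1189  0.2824] [ 0.5572 -0.1195  0.2825]
```

View pics/t2.png

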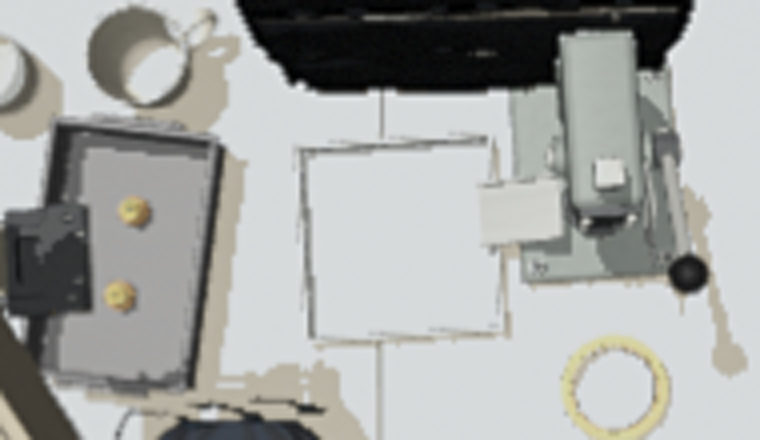

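The two knobs stand on the tote floor, crop (133,212) and (120,297). The ball measures about (0.556, -0.119, 0.284). I move over it now.

>>> play_rows:
  moves:
    - [2,-41,0,0,0.75]
    - [2,-42,0,0,0.75]
    - [2,-42,0,0,0.75]
    - [2,-42,0,0,0.75]
    - [2,-42,0,0,0.75]
    - [2,-42,0,0,0.75]
    - [2,-42,0,0,0.75]
    - [2,-42,0,0,0.75]
    - [2,-41,0,0,0.75]
    - [2,-41,0,0,0.75]
    - [2,-41,0,0,0.75]
    - [2,-41,0,0,0.75]
    - [0,0,0,0,0.75]
    - [0,0,0,0,0.75]

```text
t: 15.32
tool_pos: [0.5558, -0.118, 0.3428]
eef_rot: [3.14, -0.002, -3.08]
ft_force: [-0.2, 0.4, 0.3]
width: 0.07
finger_force: 0.0
```

```bash
python3 - <<'E'
from h import *
s=env.state();print(s["tool_pos"],s["eef_rot"],s["joints"].round(2),shift([.5562,-.119,.265]))
p,d=optics.snapshot("wrist");cv2.imwrite("pics/w2.png",p[...,::-1])
E
```

```text
[ 0.55581293 -0.11803337  0.34280169] [ 3.14024616e+00 -2.42735684e-03 -3.07975675e+00] [-0.3   0.04  1.33  0.    1.78 -1.93] [-0.5 -1.1 77.8]
```

View pics/w2.png

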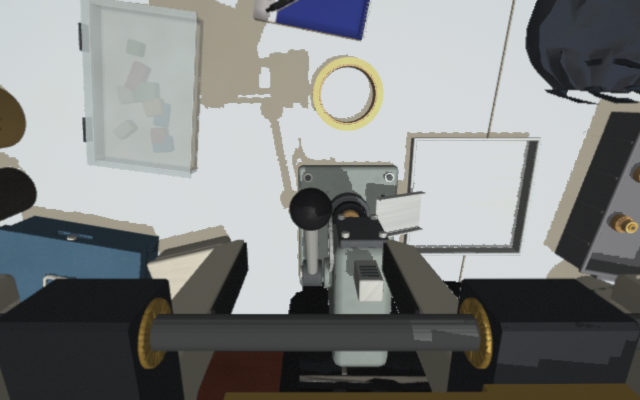

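The ball at (310,210) is centred between the fingers with the rod trailing behind. I descend and grip.

>>> play_rows:
  moves:
    - [0,-1,25,0,0.75]
    - [0,0,25,0,0.75]
    - [0,0,18,0,0.75]
    - [0,0,10,0,0.75]
    - [0,0,0,0,0.75]
    - [0,0,0,0,0.2]
    - [0,0,0,0,0.2]
    - [0,0,0,0,0.2]
    - [0,0,0,0,0.2]
    - [0,0,0,0,0.2]
  grip_force: 45

```text
t: 16.62
tool_pos: [0.5565, -0.121, 0.2666]
eef_rot: [-3.139, 0.0, -3.08]
ft_force: [1.0, -6.6, -1.1]
width: 0.028
finger_force: 43.5
```

>>> play_rows:
  moves:
    - [5.5,-1.5,5.7,0,0.2]
    - [5.4,0,6,0,0.2]
    - [5,0,6.2,0,0.2]
    - [4.7,0,6.6,0,0.2]
    - [4.3,0,6.7,0,0.2]
    - [4,0,6.9,0,0.2]
    - [3.6,0,7.1,0,0.2]
    - [3.4,0,7.3,0,0.2]
    - [2.9,0,7.4,0,0.2]
    - [2.6,0,7.6,0,0.2]
    - [0,0,0,0,0.2]
    - [0,0,0,0,0.2]

```text
t: 18.12
tool_pos: [0.5145, -0.1238, 0.1993]
eef_rot: [-3.141, -0.001, -3.08]
ft_force: [-4.0, -0.2, 7.1]
width: 0.0184
finger_force: 4.7
```

```bash
python3 - <<'E'
from h import *
s=env.state();print(s["t"],s["width"],s["finger_force"],s["ft_force"])
p,d=optics.snapshot("wrist");q,e=optics.snapshot("scene");s=env.state();print(s["width"],s["finger_force"])
a=cv2.resize(q[150:270,290:430],(560,480),interpolation=cv2.INTER_CUBIC)
b=cv2.resize(p[150:400,180:460],(240,214))
im=np.zeros((480,800,3),np.uint8);im[:,:560]=a;im[:214,560:]=b
cv2.imwrite("pics/m1.png",im[...,::-1])
E
```

```text
18.125 0.018363615406245152 4.734241962432861 [-3.99457376 -0.23776305  7.09959313]
0.01871922258261581 4.745367765426636
```

View pics/m1.png

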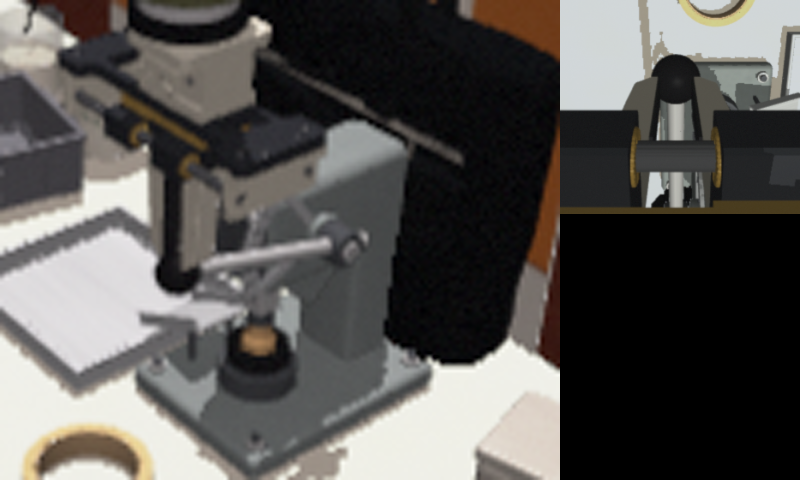

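The scene crop shows the ball (178,275) slipped down to the fingertips. The fingers, now at the commanded 18 mm gap, straddle its top and hold the lever close to level. I measure the ball.

```bash
cat >> h.py <<'E'
from scipy.optimize import least_squares
def ballw():
    s=env.state();T=np.eye(4);T[:3,:3]=R.from_euler("xyz",s["eef_rot"]).as_matrix();T[:3,3]=s["tool_pos"]
    p,d=optics.snapshot("wrist");K,D,c=cal("wrist");T=T@np.array(c["mount"])
    h,w=d.shape;u,v=np.meshgrid(np.arange(w),np.arange(h))
    q=cv2.undistortPoints(np.stack([u,v],-1).reshape(-1,1,2).astype(float),K,D).reshape(h,w,2)
    W=(np.dstack([q,np.ones((h,w))])*d[...,None])@T[:3,:3].T+T[:3,3]
    m=(p.max(-1)<70)&(np.linalg.norm(W-(s["tool_pos"]-[0,0,.012]),axis=-1)<.035)
    m[:, :280]=0; m[:,360:]=0
    X=W[m]
    f=least_squares(lambda c:np.linalg.norm(X-c,axis=1)-.016,s["tool_pos"]-[0,0,.013],loss="soft_l1",f_scale=.001)
    v,u=np.where(m); print("n",len(X),"px",u.min(),u.max(),v.min(),v.max(),"rms",np.sqrt(np.mean(f.fun**2)))
    b=f.x; ax=np.array([.998,.0625]); piv=np.array([.5562,-.119])+.1115*ax
    hx=(piv-b[:2])@ax; print("ball",b.round(4),"reach",round(hx,4),"angle from z",.8-np.arcsin((b[2]-.17)/.16),"atan2",.8-np.arctan2(b[2]-.17,hx))
    print("tcp",s["tool_pos"].round(4),"F",s["ft_force"].round(1),"ff",s["finger_force"],"w",s["width"])
E
python3 -c "
from h import *
ballw()"
```

```text
n 983 px 287 343 214 270 rms 0.0030166189916240034
ball [ 0.5096 -0.1247  0.2253] reach 0.1584 angle from z 0.4474068239819911 atan2 0.46434104620632055
tcp [ 0.5146 -0.1237  0.1994] F [-4.4 -0.4  5.9] ff 4.745367765426636 w 0.01871922258261581
```

```bash
python3 - <<'E'
from h import *
s=env.state();T=np.eye(4);T[:3,:3]=R.from_euler("xyz",s["eef_rot"]).as_matrix();T[:3,3]=s["tool_pos"]
p,d=optics.snapshot("wrist");K,D,c=cal("wrist");T=T@np.array(c["mount"])
print("f",K[0,0],"d col 315:",[(v,d[v,315].round(4),int(p[v,315].max())) for v in range(205,285,6)])
print("d row 235:",[(u,d[235,u].round(4),int(p[235,u].max())) for u in range(275,360,6)])
for u,v in [(315,225),(315,235),(315,245)]:
    q=cv2.undistortPoints(np.array([[[u,v]]],float),K,D).ravel(); r=T[:3,:3]@np.array([*q,1]);print(u,v,(T[:3,3]+r*d[v,u]).round(4))
print("cam",T[:3,3])
q,e=optics.snapshot("scene");W=cloud("scene",e)
m=(q.max(-1)<60);m[:212]=0;m[226:]=0;m[:,:325]=0;m[:,345:]=0
v,u=np.where(m);print(len(u),u.min(),u.max(),v.min(),v.max(),np.nanmedian(W[m],0))
for vv,uu in [(214,334),(218,334),(222,334)]: print(uu,vv,W[vv,uu].round(3),q[vv,uu])
# rod points in scene: crop (250,258) ->
for cx,cy in [(215,265),(240,260),(270,253),(300,248),(330,242)]:
    uu,vv=290+cx//4,150+cy//4; print("rod",uu,vv,W[vv,uu].round(3),q[vv,uu])
E
```

```text
f 349.88017892989404 d col 315: [(205, np.float32(0.4072), 216), (211, np.float32(0.4072), 215), (217, np.float32(0.1846), 20), (223, np.float32(0.1802), 25), (229, np.float32(0.1778), 24), (235, np.float32(0.1771), 25), (241, np.float32(0.1758), 36), (247, np.float32(0.1758), 39), (253, np.float32(0.1769), 29), (259, np.float32(0.1775), 27), (265, np.float32(0.179), 25), (271, np.float32(0.1855), 89), (277, np.float32(0.1976), 188), (283, np.float32(0.1987), 188)]
d row 235: [(275, np.float32(0.4159), 216), (281, np.float32(0.4141), 157), (287, np.float32(0.1873), 68), (293, np.float32(0.1807), 21), (299, np.float32(0.1782), 22), (305, np.float32(0.1785), 26), (311, np.float32(0.1768), 26), (317, np.float32(0.1755), 27), (323, np.float32(0.177), 25), (329, np.float32(0.1791), 21), (335, np.float32(0.1811), 22), (341, np.float32(0.1858), 21), (347, np.float32(0.3918), 97), (353, np.float32(0.3928), 96), (359, np.float32(0.393), 103)]
315 225 [ 0.4994 -0.1249  0.218 ]
315 235 [ 0.5033 -0.1247  0.2218]
315 245 [ 0.5081 -0.1244  0.2234]
cam [ 0.43781345 -0.1288896   0.38719361]
79 329 344 212 222 [ 0.50424828 -0.1316123   0.21601314]
334 214 [ 0.509 -0.128  0.225] [40 39 37]
334 218 [ 0.503 -0.136  0.219] [23 24 27]
334 222 [ 0.502 -0.138  0.208] [15 14 16]
rod 343 216 [ 0.541 -0.126  0.206] [154 150 151]
rod 350 215 [ 0.565 -0.126  0.2  ] [143 139 140]
rod 357 213 [ 0.592 -0.123  0.194] [178 175 174]
rod 365 212 [ 0.623 -0.122  0.186] [162 157 158]
rod 372 210 [ 0.655 -0.116  0.178] [138 135 137]
```

Surface depth and the rod slope (0.24 rad) both put the ball at z≈0.208, so the lever is at about 0.56. The pads sit above the ball and push it down. I continue along the arc in small steps.

>>> play_rows:
  moves:
    - [0.8,0,4,0,0.2]
    - [0.8,0,4,0,0.2]
    - [0.7,0,4,0,0.2]
    - [0.6,0,4,0,0.2]
    - [0.5,0,4,0,0.2]
    - [0.4,0,4,0,0.2]
    - [0,0,0,0,0.2]
    - [0,0,0,0,0.2]

```text
t: 19.38
tool_pos: [0.5107, -0.124, 0.1755]
eef_rot: [-3.141, -0.001, -3.08]
ft_force: [-6.9, -0.9, 7.9]
width: 0.0187
finger_force: 5.3
```

```bash
cat >> h.py <<'E'
def meas():
    s=env.state();T=np.eye(4);T[:3,:3]=R.from_euler("xyz",s["eef_rot"]).as_matrix();T[:3,3]=s["tool_pos"]
    p,d=optics.snapshot("wrist");K,D,c=cal("wrist");T=T@np.array(c["mount"])
    m=((p.max(-1)<60)&(d>.13)&(d<.20)).astype(np.uint8);m[:,:270]=0;m[:,370:]=0
    n,l,st,_=cv2.connectedComponentsWithStats(m);i=1+np.argmax(st[1:,4]);v,u=np.where(l==i)
    (cu,cv_),rad=cv2.minEnclosingCircle(np.stack([u,v],-1).astype(np.float32))
    dc=np.median(d[int(cv_)-3:int(cv_)+4,int(cu)-3:int(cu)+4])
    q=cv2.undistortPoints(np.array([[[cu,cv_]]],float),K,D).ravel();ray=np.array([*q,1])
    P=ray*dc+ray/np.linalg.norm(ray)*.016;b=T[:3,:3]@P+T[:3,3]
    print("wrist circle",cu,cv_,rad,"depth",dc,"ball",b.round(4),"lever",.8-np.arcsin((b[2]-.17)/.16))
    q,e=optics.snapshot("scene");W=cloud("scene",e);X=W[195:245,335:385].reshape(-1,3);C=q[195:245,335:385].reshape(-1,3).astype(int)
    ax=np.array([.998,.0625]);nx=np.array([-.0625,.998]);o=np.array([.6675,-.112])
    r=(X[:,:2]-o)@ax;y=(X[:,:2]-o)@nx
    k=(abs(y)<.012)&(r>-.125)&(r<-.03)&(X[:,2]>.14)&(X[:,2]<.23)&(C.max(1)>100)
    f=np.polyfit(r[k],X[k,2],1);k2=k.copy();k2[k]=abs(np.polyval(f,r[k])-X[k,2])<.006;f=np.polyfit(r[k2],X[k2,2],1)
    print("rod n",k.sum(),k2.sum(),"lever",.8+np.arctan(f[0]),"z at pivot",f[1])
    print("tcp",s["tool_pos"].round(4),"F",s["ft_force"].round(1),"ff",s["finger_force"],"w",s["width"],s["t"])
E
python3 -c "
from h import *
meas()"
```

```text
wrist circle 314.5 266.3787841796875 52.66686248779297 depth 0.18099613 ball [ 0.5236 -0.1237  0.1845] lever 0.7091046451485681
rod n 85 83 lever 0.7099223385961193 z at pivot 0.17426982039246885
tcp [ 0.5107 -0.124   0.1755] F [-6.9 -0.9  7.9] ff 5.251346767897758 w 0.018747552925395313 19.375
```

>>> play_rows:
  moves:
    - [0.5,0,3,0,0.2]
    - [0.5,0,3,0,0.2]
    - [0.5,0,3,0,0.2]
    - [0.3,0,3,0,0.2]
    - [0.2,0,2.5,0,0.2]
    - [0,0,0,0,0.2]
    - [0,0,0,0,0.2]

```text
t: 20.35
tool_pos: [0.5091, -0.1241, 0.1613]
eef_rot: [-3.141, -0.0, -3.08]
ft_force: [-5.0, -0.2, 8.4]
width: 0.0187
finger_force: 5.7
```

```bash
python3 -c "
from h import *
meas()"
```

```text
wrist circle 314.5 267.0306091308594 52.09074020385742 depth 0.18057165 ball [ 0.5222 -0.1238  0.1708] lever 0.794972762994522
rod n 90 89 lever 0.801281318115665 z at pivot 0.17464504586768537
tcp [ 0.5091 -0.1241  0.1613] F [-5.  -0.2  8.4] ff 5.660671968569204 w 0.018683650340924438 20.35
```

>>> play_rows:
  moves:
    - [0,0,0,0,0.2]
    - [0,0,0,0,0.2]
    - [0,0,0,0,0.2]
    - [0,0,0,0,0.2]
    - [0,0,0,0,0.2]
    - [0,0,0,0,0.2]
    - [0,0,0,0,0.2]
    - [0,0,0,0,0.2]

```text
t: 21.45
tool_pos: [0.5091, -0.1241, 0.1613]
eef_rot: [-3.141, -0.0, -3.079]
ft_force: [-5.7, 0.4, 8.9]
width: 0.0188
finger_force: 5.7
```

```bash
python3 -c "
from h import *
meas()
print(env.finish_job())"
```

```text
wrist circle 314.5 267.0 52.11775588989258 depth 0.18047078 ball [ 0.5221 -0.1238  0.1709] lever 0.7943458117372614
rod n 89 86 lever 0.802090828252727 z at pivot 0.17456034913396443
tcp [ 0.5091 -0.1241  0.1613] F [-5.7  0.4  8.9] ff 5.661231866147318 w 0.018777656055626504 21.45
the job is handed in; nothing more can be done
None
```

I handed the job in with both knobs in the tote and the lever held steady at about 0.80 rad (level) with 9 N at the ball; the ball slipped in the grip on the way down, so the fingers straddle and press on its top, and the hand-in returned no verdict.

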